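# Offer a hinge leaf up to the guard jamb and hold it for the pin

### The job

Lift the freshly formed single-knuckle hinge leaf out of the open die by its upright flange, and offer it up level to the guard's jamb block so that its knuckle sits between the block's two knuckles and all three holes line up for the hinge pin, the leaf's plate pointing away from the block. Finish while still holding it there, steady and carried by the gripper alone, so that a colleague can slide the pin in; do not bump the jamb block hard, and leave the other things on the bed where they lie.

Things in the scene. Friction and masses are not known exactly. Their poses are not given: they have to be found in the camera images.
- die: Open forming die: fixed dark steel block, 136 x 120 x 32 mm, left or right of the jamb block, with a pocket in the leaf's outline, 12 mm deep (floor 20 mm above the bed), about 4 mm clear all round. Origin on its underside, below the pocketed leaf's flange; the block spans x -55 to +81, y -60 to +60 mm. +x points from the flange to the knuckle end.
- leaf: Loose aluminium hinge leaf, 0.13 to 0.21 kg, lying level in the die. Plate x -28 to +22, y -35 to +35 mm, 8 mm thick. Upright flange 10 mm thick (x), 50 mm wide (y), top 62 mm above the underside, over the origin. At its +x end one knuckle: tube along y, 24 mm long, 24 mm outside, 12 mm hole, axis at x +42 mm, 12 mm above the underside. Origin on the underside, below the flange; z up.
- leaf_grip (a point): Point to grip: in the middle of the leaf's upright flange, 40 mm above the leaf's underside (28 mm above the die's top), 22 mm below the flange's top. Axes as the leaf: x across the flange (10 mm thick, the way fingers close), y along it and along the hinge axis, z up.
- leaf_hole (a point): Centre of the hole of the leaf's single knuckle, mid-way along it. y is the hole's axis; axes as the leaf. From leaf_grip it lies +42 mm in x and -28 mm in z.
- jamb_hole (a point): Where the leaf's hole belongs: on the hole axis (y, level) of the jamb's two knuckles, midway between, 110 mm above the bed. Jamb knuckles: steel tubes 22 mm long, 24 mm outside, 12 mm hole (for an 8 mm pin), 32 mm apart (4 mm clear each side of the leaf's), open above, below and to -x. Block face 20 mm away at +x. The held leaf's axes are parallel to these, its plate to -x.
- jamb: The off-white jamb block (45 x 84 x 122 mm) on a dark foot plate (100 x 110 x 10 mm), fixed to the bed. Origin on its underside, straight below the knuckles' hole axis; the knuckles stand out towards -x, the block on +x up to x = 69 mm, the foot plate x = -25 to +75 mm.
- wide_leaf: Bystander: a loose aluminium leaf of the same size but with two knuckles, lying on the bed at the right side. Origin on its underside below its flange.
- hinge_pin: Bystander: steel hinge pin, 8 mm thick, 109 mm long with 12 mm square ends, lying on the bed between the die and the jamb block. Origin at its middle, underside.
- gasket_a: Bystander: teal gasket ring, 110 mm across, 5 mm thick, lying flat at the far side. Origin at its centre, underside.
- gasket_b: Bystander: off-white gasket ring, 100 mm across, 5 mm thick, lying flat at the left. Origin at its centre, underside.
- offcut: Bystander: round teal offcut, 56 mm across, 8 mm thick, near the middle, between the die and the jamb block. Origin at its centre, underside.
- screwdriver: Bystander: screwdriver lying at the far side.
- jar: Bystander: small closed jar, 60 mm across, 70 mm tall, at the left. Origin at its centre, underside.
Not all that is in view belongs to the job. Leave any green or orange look-alike of the leaf alone. Leave any yellow look-alike of the die alone.

How it is judged:
On the way, in this order (a step that is already met when the one before it is completed fails the run):
1. the leaf is lifted clear of the die in the gripper (contact force between the fingers and leaf above 2 N and z of leaf_hole in the frame of die above 0.06 m and contact force between leaf and die below 0.1 N), for 0.2 s.
2. its knuckle sits between the jamb's knuckles with the holes in line (x of leaf_hole in the frame of jamb_hole between -0.0035 and 0.0035 m and z of leaf_hole in the frame of jamb_hole between -0.0035 and 0.0035 m and y of leaf_hole in the frame of jamb_hole between -0.007 and 0.007 m and angle between the y axis of leaf_hole and the y axis of jamb_hole, either way round below 0.08 rad and angle between leaf_hole's own z axis and vertical below 0.2 rad and x of leaf_grip in the frame of jamb_hole below -0.03 m and contact force between the fingers and leaf above 2 N), for 0.4 s.
At the end, for the whole second after the job is handed in: The leaf is still gripped (over 2 N) and still (under 20 mm/s), its hole centre within 3.5 mm of the jamb's hole axis in height and crosswise and within 7 mm of mid-gap, hole axes within 0.08 rad, the leaf level within 0.2 rad with its plate on the open side, pressing on the jamb with less than 3 N (all of step 2 and contact force between leaf and jamb below 3 N and linear speed of leaf below 0.02 m/s and height (world z) of leaf_hole above 0.1 m); the arm keeps its last pose, push and grip.
It fails at once if a bystander is pushed more than 20 mm (distance of wide_leaf from where it was at the start of the episode above 0.02 m or distance of hinge_pin from where it was at the start of the episode above 0.02 m or distance of gasket_a from where it was at the start of the episode above 0.02 m or distance of gasket_b from where it was at the start of the episode above 0.02 m or distance of offcut from where it was at the start of the episode above 0.02 m or distance of screwdriver from where it was at the start of the episode above 0.02 m or distance of jar from where it was at the start of the episode above 0.02 m).
It fails at once if the jamb block is bumped hard (over 20 N) (contact force between leaf and jamb above 20 N or contact force between the arm and jamb above 20 N or contact force between the fingers and jamb above 20 N).
It also fails if it takes over 43 s, if anything falls off the work surface, if the arm or the gripper's body presses on something with over 40 N, if the wrist force passes 120 N, or if a joint passes its speed limit or range.

### The arm

A 6-joint arm with a two-finger parallel gripper is mounted at the origin on the work surface. World frame = base frame: x ahead of the robot, y to its left, z up, the work surface at z = 0. Lengths are in m, angles in rad, forces in N, time in s.
With the tool pointing down it reaches from about 0.25 to 0.775 m from the base axis. Payload 4 kg.
Tool frame: the origin (TCP) lies at the very end of the fingers, on their centre line; the grasp point (between the pads) lies 19 mm behind it; x points along the fingers, y is the direction in which the jaws open and shut, and the axes are right-handed (so a half turn about x gives the same grasp; the last joint's range is limited). The gripper opens to 94 mm and grips with 3 to 60 N. Pads are 16 mm wide; open, the fingers measure 119 mm over their backs; the gripper's body (75 mm by 177 mm) begins 78 mm behind the grasp point.
Start: joints at [1.065, 0.087, 1.371, -0, 1.684, -0.103], TCP at [0.216, 0.506, 0.206] pointing down, gripper open.
Joint ranges: [-3.1, 3.1], [-0.76, 2.03], [0.27, 2.55], [-1.08, 4.22], [0.17, 2.65], [-2.57, 2.57]. Speed limits (rad/s): [2.79, 2.79, 3.14, 3.14, 3.14, 3.14].

### API

Orientations are given as [roll, pitch, yaw] about the fixed x, y, z axes, in that order (R = Rz(yaw) Ry(pitch) Rx(roll)).
In Python, from bench import robot gives the robot as it stands.
- The arm moves only by the tool step_arm, never from a script. Its argument "commands" is a list that holds one entry, the list of rows, each a list of 4 numbers: the shift along the tool's x, y, z as a fraction of full scale, then the turn about the tool's x as a fraction of full scale. A call has 1 to 12 rows; each row is the pose to reach, as a shift and turn from the pose measured when the call began, along the tool's axes at that moment; what a row does not reach only later rows make up. Full scale, the value 1, is 20 cm for a shift and 60 degrees for a turn. A row lasts 1/12 s, in which the tool goes at most 41.7 mm and 7.16 degrees, less where a joint would pass 70% of its speed; a pose out of reach is approached as far as the arm can. A call with a number of a shift or a turn outside -1 to 1 is refused whole. A call with a gripper value outside its range is refused whole. "claw" is the opening in per cent of the stroke, from 0 (shut) to 100 (fully open), set as the call begins (left out, the last holds). The fingers move at their own pace and stop on an object; the grip force is fixed at half the most. Time passes only in rows, so rows that repeat a pose let the fingers close. It gives the time, the measured TCP pose, the force and the opening at its end, in the units of the state.
- robot.get_obs(): the state, without advancing time (a new reading comes with each control period).
- robot.snapshot(name): name is "side" or "top"; returns a dict with "img" (480x640x3 uint8, red, green, blue), "fx", "fy", "cx", "cy" (pixels), "R" (3x3) and "t" (3): a world point X has camera coordinates R X + t. Camera axes: x right, y down, z forward; pixel columns grow to the right and rows downward; lengths in m; the calibration is good to about 2 mm. A picture is of the moment at which its call begins. There is no depth.
- robot.close_job(): hands the job in, once; it reports no verdict.
The state is a dict: "time": time; "joint_positions": joint angles; "qvel": joint speeds; "joint_torque": joint torques, N m; "tool_pos": TCP position; "ee_rot": TCP orientation; "wrist_force": force on the tool from outside, world axes, zero at the start; "wrist_torque": the same for the moment, N m; "width": finger opening in m.
Only numpy, scipy, OpenCV 4.12 (cv2) and the standard library are available. Lean on these libraries where they do the work, as an engineer would, in place of code of your own. Each camera call takes 0.05 s, during which the arm holds its last target. There are 200 camera calls.

## Working session

There is one attempt and no reset: what is moved stays moved. The work goes in short steps, Python scripts to look and compute and a tool call to move; the robot and the scene stay as the last step left them, time stands still between calls to the robot, and variables do not carry over. Pictures are saved under pics/ and viewed, about 8 in all and at most 12, crops included, and the job is handed in when it is done.

Besides the shell and the picture viewer there is one more tool, called after "Call:" as name(argument=value, ...) on one line, values as JSON. step_arm: Moves the arm, as the interface text tells. Its arguments: {"type":"object","properties":{"commands":{"type":"array","items":{"type":"array","items":{"type":"array","items":{"type":"number","minimum":-1,"maximum":1}}}},"claw":{"type":"number"}},"required":["commands"]}

```bash
mkdir -p pics; ls
cat > h.py <<'E'
import numpy as np, cv2
from bench import robot
def snap(n,f=None):
    s=robot.snapshot(n)
    if f: cv2.imwrite('pics/'+f,s['img'][:,:,::-1])
    return s
def ray(s,u,v):
    R=np.array(s['R']);t=np.array(s['t']);c=-R.T@t
    d=R.T@np.array([(u-s['cx'])/s['fx'],(v-s['cy'])/s['fy'],1]);return c,d/np.linalg.norm(d)
def onz(s,u,v,z):
    c,d=ray(s,u,v);return c+d*(z-c[2])/d[2]
def tri(s1,p1,s2,p2):
    c1,d1=ray(s1,*p1);c2,d2=ray(s2,*p2)
    k=np.linalg.lstsq(np.c_[d1,-d2],c2-c1,rcond=None)[0]
    a,b=c1+k[0]*d1,c2+k[1]*d2;return (a+b)/2,np.linalg.norm(a-b)
def proj(s,X):
    p=np.array(s['R'])@np.array(X)+np.array(s['t']);return np.array([s['fx']*p[0]/p[2]+s['cx'],s['fy']*p[1]/p[2]+s['cy']])
E
python3 - <<'E'
from h import *
for n in('side','top'):
    s=snap(n,n+'0.png');R=np.array(s['R']);print(n,s['fx'],(-R.T@np.array(s['t'])).round(3),R.round(2).tolist())
print(robot.get_obs())
E
```

```text
pics
side 530.4108983291362 [ 0.478 -0.861  1.074] [[1.0, -0.05, -0.01], [-0.04, -0.75, -0.66], [0.02, 0.66, -0.75]]
top 471.7400098037862 [0.463 0.007 1.126] [[0.0, -1.0, 0.02], [-1.0, -0.0, -0.07], [0.07, -0.02, -1.0]]
{'time': 0.1, 'joint_positions': array([ 1.06491062e+00,  8.78921046e-02,  1.37212506e+00,  2.00109498e-06,
        1.68359751e+00, -1.03087299e-01]), 'qvel': array([-0.00152389, -0.00187659, -0.00245661, -0.00168067,  0.00027796,
        0.00077943]), 'joint_torque': array([ 2.19104761e-03, -3.41252196e+01, -3.03301048e+01,  7.19424477e-02,
        3.04653263e-02, -1.05971997e-04]), 'tool_pos': array([0.21534834, 0.50553986, 0.20440408]), 'ee_rot': array([-1.67486721,  1.56877431, -2.0776654 ]), 'wrist_force': array([-0.15102433,  0.23990586, -0.17251571]), 'wrist_torque': array([ 0.02336768,  0.04239891, -0.01291774]), 'width': 0.09403378976289342}
```

View pics/top0.png

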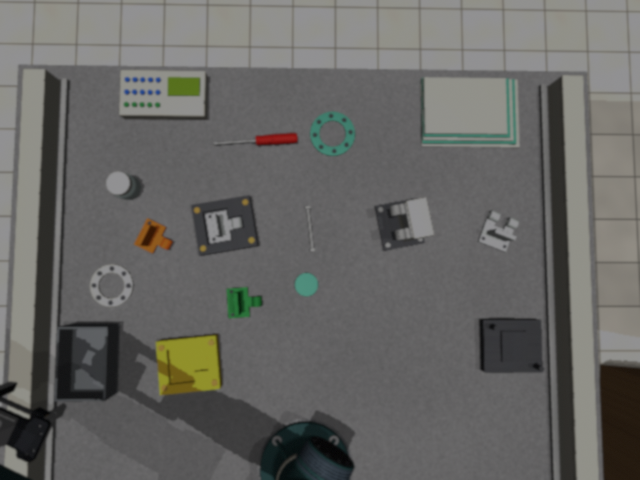

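View pics/side0.png

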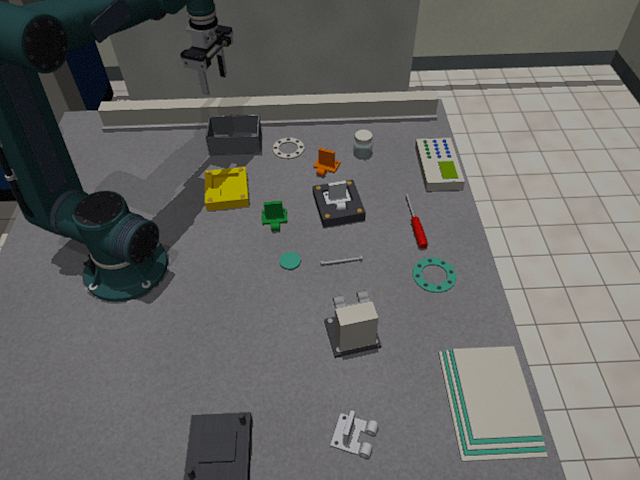

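The top view shows the dark die at about (225,225) with the aluminium leaf in it, and the jamb at about (405,222) with its knuckles facing left.

Candidates for the leaf in the top view:
- Bright aluminium leaf in the dark die at (222,226), one knuckle on the right at (240,223). This is my choice.
- Orange look-alike at (153,237): rejected.
- Green look-alike at (242,301): rejected.
- Two-knuckle leaf at (498,230): rejected.
- The yellow die look-alike at (188,365) is also rejected.

Next I check the choice in a close crop.

Run:
```python
from h import *
t=cv2.imread('pics/top0.png');s=cv2.imread('pics/side0.png')
def c(i,u,v,w,h,W=400,H=300): return cv2.resize(i[v:v+h,u:u+w],(W,H),interpolation=cv2.INTER_CUBIC)
a=c(t,185,190,80,60);b=c(t,370,190,80,60);d=c(s,305,170,80,60);e=c(s,316,286,80,60)
cv2.imwrite('pics/crop1.png',np.vstack([np.hstack([a,b]),np.hstack([d,e])]))
```

```text
(no output)
```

View pics/crop1.png

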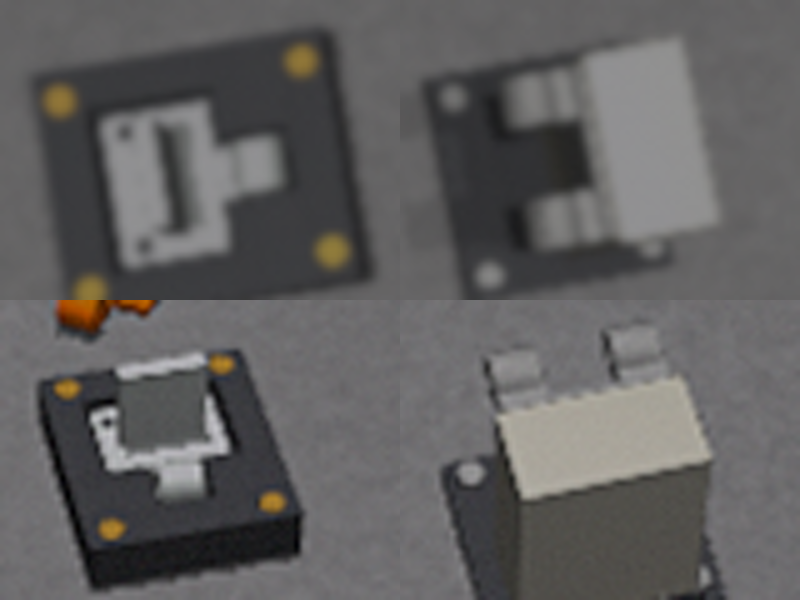

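The crop confirms it: the leaf in the die has one knuckle pointing right (towards the jamb), a bare flange, and plain aluminium colour. The jamb shows its two knuckles to the left. Next I measure both by masks in both views.

```bash
cat > m.py <<'E'
from h import *
T=snap('top');S=snap('side')
def bolts(s,box):
    u,v,w,h=box;i=s['img'][v:v+h,u:u+w];q=cv2.cvtColor(i,cv2.COLOR_RGB2HSV)
    m=cv2.inRange(q,(15,90,60),(30,255,255));n,l,st,c=cv2.connectedComponentsWithStats(m)
    sat=q[...,1].astype(float)
    out=[]
    for k in range(1,n):
        if st[k,4]<4: continue
        x,y=np.round(c[k]).astype(int);ys,xs=np.mgrid[max(0,y-4):y+5,max(0,x-4):x+5]
        ys=ys.clip(0,h-1);xs=xs.clip(0,w-1);wt=(sat[ys,xs]-60).clip(0);out.append(((wt*xs).sum()/wt.sum()+u,(wt*ys).sum()/wt.sum()+v,st[k,4]))
    return np.array(out)
bt=bolts(T,(185,190,80,66));bs=bolts(S,(308,178,65,55))
print(bt.round(1).tolist(),bs.round(1).tolist())
# pair by table-plane position
pt=np.array([onz(T,*p[:2],.032)[:2] for p in bt]);ps=np.array([onz(S,*p[:2],.032)[:2] for p in bs])
P=[]
for i,p in enumerate(pt):
    j=np.argmin(np.linalg.norm(ps-p,axis=1));X,e=tri(T,bt[i,:2],S,bs[j,:2]);P.append(X);print('bolt',X.round(4),round(e,4))
P=np.array(P);print('die centre',P.mean(0).round(4))
def face(s,box,lo):
    u,v,w,h=box;g=cv2.cvtColor(s['img'][v:v+h,u:u+w],cv2.COLOR_RGB2GRAY)
    g=cv2.resize(g,None,fx=8,fy=8,interpolation=cv2.INTER_CUBIC);m=(g>lo).astype('uint8')
    m=cv2.morphologyEx(m,cv2.MORPH_OPEN,np.ones((41,41)))
    c=max(cv2.findContours(m,0,2)[0],key=cv2.contourArea);a=cv2.approxPolyDP(cv2.convexHull(c),18,True)[:,0]
    return (a+.5)/8-.5+[u,v]
ft=face(T,(370,190,80,60),140);fs=face(S,(316,286,80,60),150)
print('jamb top T',ft.round(1).tolist(),'S',fs.round(1).tolist())
for z in(.122,.132): print(z,[onz(T,*p,z)[:2].round(4).tolist() for p in ft],[onz(S,*p,z)[:2].round(4).tolist() for p in fs])
E
python3 m.py
```

```text
[[244.8, 201.7, 36.0], [196.5, 209.8, 36.0], [251.0, 239.7, 36.0], [202.5, 248.1, 37.0]] [[348.8, 182.4, 17.0], [318.0, 187.3, 18.0], [359.0, 210.0, 21.0], [326.9, 215.4, 19.0]]
bolt [0.6126 0.1434 0.0314] 0.0
bolt [0.5932 0.2551 0.0311] 0.0002
bolt [0.524  0.1281 0.0314] 0.0001
bolt [0.5042 0.2394 0.0313] 0.0
die centre [0.5585 0.1915 0.0313]
jamb top T [[424.7, 199.6], [430.8, 233.4], [414.7, 235.4], [408.9, 201.9]] S [[372.2, 302.2], [375.6, 317.6], [340.1, 323.9], [338.1, 307.6]]
0.122 [[0.6071, -0.2544], [0.5339, -0.2666], [0.5294, -0.2318], [0.6017, -0.2202]] [[0.6043, -0.2202], [0.6073, -0.2592], [0.5317, -0.2709], [0.5301, -0.2301]]
0.132 [[0.6056, -0.2518], [0.5332, -0.2639], [0.5288, -0.2294], [0.6003, -0.218]] [[0.603, -0.2269], [0.6059, -0.2655], [0.5311, -0.2771], [0.5296, -0.2368]]
```

Bolts triangulate to z≈31 mm (32 expected) and give the die yaw. Now a check on the leaf's flange and knuckle heights, the jamb pose, and the move numbers.

Run:
```python
from h import *
from scipy.spatial.transform import Rotation as Ro
T=snap('top');S=snap('side')
ex=np.array([.1725,-.985,0]);ex/=np.linalg.norm(ex);ey=np.array([-ex[1],ex[0],0]);o=np.array([.5585,.1915,0])-.013*ex
print('die origin',o.round(4),'yaw',np.degrees(np.arctan2(ex[1],ex[0])).round(2))
print('knuckle tri',tri(T,(236.2,222.6),S,(341,205.1)),'expect top',(o+.042*ex+[0,0,.044]).round(4))
# flange top strip in side: bright blob centroid around projection
p=proj(S,o+[0,0,.082]);print('flange top proj S',p.round(1),'ends',[proj(S,o+k*.025*ey+[0,0,.082]).round(1).tolist() for k in(1,-1)])
g=cv2.cvtColor(S['img'],cv2.COLOR_RGB2GRAY);x,y=np.round(p).astype(int)
print(g[y-6:y+7,x-11:x+12:2],x,y)
c,d=tri(T,(419.8,217.6),S,(356.5,312.8));print('jamb top centre',c.round(4),d.round(4))
c=np.array([*( (onz(S,356.5,312.8,.132)[:2])),0]);print(c, onz(S,356.5,312.8,.122),onz(T,419.8,217.6,.122))
ob=robot.get_obs();R=Ro.from_euler('xyz',ob['ee_rot']).as_matrix();print(R.round(3),ob['tool_pos'])
tgt=o+[0,0,.2];print('shift tool',(R.T@(tgt-ob['tool_pos'])).round(4))
print('ang tool y',np.degrees(np.arctan2(R[1,1],R[0,1])))
```

```text
die origin [0.5563 0.2043 0.    ] yaw -80.07
knuckle tri (array([0.56398911, 0.16244476, 0.03394722]), np.float64(0.0011915408177975246)) expect top [0.5635 0.1629 0.044 ]
flange top proj S [337.2 181.9] ends [[346.1, 180.5], [328.3, 183.4]]
[[103 112 111 114 115 112 114 116 112 114 109 111]
 [115 112 113 115 115 114 113 115 112 117 112 113]
 [108 110 112 115 113 112 114 112 111 110 112 113]
 [113 105 111 113 112 110 112 110 107 108 108 107]
 [113 110 107 112 111 107 110 106 124 138  90  81]
 [117 113 108 105 110 124 137 133 163 186  91 100]
 [117 113 125 135 135 164 180 182 177 169 114 128]
 [103 131 163 181 185 181 169 155 148 122  76 117]
 [ 52 133 181 169 153 157 123  70  76  77  66  87]
 [ 57  76 150 124  64  72  76  83  84  82  68  51]
 [ 57  50  76  77  83  84  83  87  87  84  57  47]
 [ 58  62  83  87  84  83  86  83  86  87  57  36]
 [ 59  60  86  86  85  84  84  84  87  86  74  18]] 337 182
jamb top centre [ 0.5683 -0.2439  0.1197] 0.0003
[ 0.56731713 -0.25181914  0.        ] [ 0.56826829 -0.24535248  0.122     ] [ 0.56793476 -0.24331709  0.122     ]
[[-0.     0.392  0.92 ]
 [-0.001  0.92  -0.392]
 [-1.    -0.001 -0.   ]] [0.21552282 0.50582831 0.20507742]
shift tool [ 0.0052 -0.1438  0.4317]
ang tool y 66.91978171012973
```

Call:
step_arm(commands=[[[0, -0.05, 0.08, -0.04], [0, -0.11, 0.16, -0.08], [0, -0.17, 0.25, -0.13], [0, -0.24, 0.34, -0.18], [0, -0.31, 0.44, -0.24], [0, -0.38, 0.54, -0.3], [0, -0.45, 0.64, -0.36], [0, -0.52, 0.74, -0.42], [0, -0.59, 0.84, -0.48], [0, -0.65, 0.93, -0.52], [0, -0.7, 1.0, -0.55], [0, -0.7, 1.0, -0.55]]], claw=28)

```text
time: 1.3
tool_pos: [0.3459, 0.2965, 0.2052]
ee_rot: [-1.424, 1.569, -1.254]
wrist_force: [-0.0, 0.3, -0.1]
width: 0.0266
```

```bash
cat > g.py <<'E'
import sys
from h import *
from scipy.spatial.transform import Rotation as Ro
ob=robot.get_obs();R=Ro.from_euler('xyz',ob['ee_rot']).as_matrix()
print(ob['time'],ob['tool_pos'].round(4),'yaw y',np.degrees(np.arctan2(R[1,1],R[0,1])).round(2),'w',ob['width'],'F',ob['wrist_force'].round(2),'tilt',R[2,:].round(3))
if len(sys.argv)>1: print('frac',((R.T@(np.array(eval(sys.argv[1]))-ob['tool_pos']))/.2).round(4))
E
python3 g.py "[.5563,.2043,.12]"
```

```text
1.3 [0.3459 0.2965 0.2052] yaw y 99.74 w 0.026580411648109887 F [-0.04  0.26 -0.08] tilt [-1.    -0.002  0.   ]
frac [ 0.4275 -0.6315  0.9585]
```

Call:
step_arm(commands=[[[0, -0.05, 0.08, 0], [0.02, -0.12, 0.18, 0], [0.05, -0.19, 0.28, 0], [0.1, -0.26, 0.4, 0], [0.16, -0.34, 0.52, 0], [0.23, -0.42, 0.64, 0], [0.3, -0.5, 0.76, 0], [0.36, -0.57, 0.86, 0], [0.4, -0.61, 0.93, 0], [0.42, -0.632, 0.9585, 0], [0.42, -0.632, 0.9585, 0], [0.42, -0.632, 0.9585, 0]]])

```text
time: 2.3
tool_pos: [0.5558, 0.2049, 0.1215]
ee_rot: [-2.092, 1.569, -1.922]
wrist_force: [-0.4, 0.3, -0.4]
width: 0.0264
```

```bash
python3 g.py "[.5563,.2043,.045]"
python3 - <<'E'
from h import *
snap('top','top1.png');snap('side','side1.png')
t=cv2.imread('pics/top1.png');s=cv2.imread('pics/side1.png')
def c(i,u,v,w,h,W=400,H=300): return cv2.resize(i[v:v+h,u:u+w],(W,H),interpolation=cv2.INTER_CUBIC)
cv2.imwrite('pics/crop2.png',np.hstack([c(t,180,185,93,70),c(s,293,150,93,70)]))
E
```

```text
2.3 [0.5558 0.2049 0.1215] yaw y 99.74 w 0.026398237459915666 F [-0.39  0.29 -0.45] tilt [-1.    -0.001 -0.001]
frac [ 0.3823 -0.0029  0.0024]
```

View pics/crop2.png

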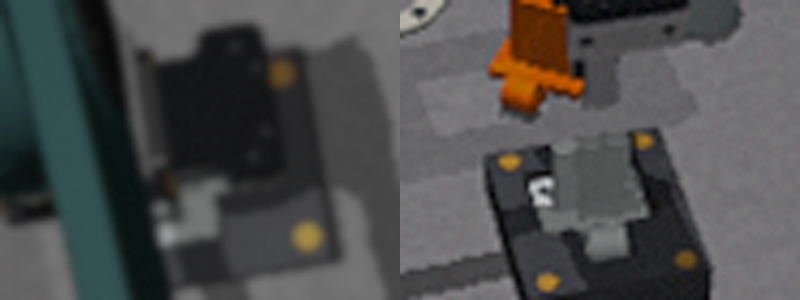

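The side crop shows one finger above the flange, tip near (339,174), in line with the flange at (337,182). The top crop shows the gripper body over the die. I descend slowly.

Call:
step_arm(commands=[[[0.04, -0.003, 0.002, 0], [0.09, -0.003, 0.002, 0], [0.14, -0.003, 0.002, 0], [0.18, -0.003, 0.002, 0], [0.22, -0.003, 0.002, 0], [0.26, -0.003, 0.002, 0], [0.3, -0.003, 0.002, 0], [0.33, -0.003, 0.002, 0], [0.36, -0.003, 0.002, 0], [0.38, -0.003, 0.002, 0], [0.38, -0.003, 0.002, 0]]])

```text
time: 3.32
tool_pos: [0.5558, 0.2044, 0.0453]
ee_rot: [-1.939, 1.569, -1.768]
wrist_force: [0.1, -0.3, -0.5]
width: 0.0264
```

Call:
step_arm(commands=[[[0, 0, 0, 0], [0, 0, 0, 0], [0, 0, 0, 0], [0, 0, 0, 0], [0, 0, 0, 0], [0, 0, 0, 0], [0, 0, 0, 0], [0, 0, 0, 0]]], claw=0)

```text
time: 3.98
tool_pos: [0.5562, 0.2044, 0.0458]
ee_rot: [-1.268, 1.569, -1.097]
wrist_force: [0.5, -1.0, 1.0]
width: 0.01
```

```bash
python3 g.py
```

```text
3.9833 [0.5562 0.2044 0.0458] yaw y 99.79 w 0.010008640010143878 F [ 0.54 -1.    0.96] tilt [-1.    -0.001  0.   ]
```

Call:
step_arm(commands=[[[-0.02, 0, 0, 0], [-0.06, 0, 0, 0], [-0.11, 0, 0, 0], [-0.17, 0, 0, 0], [-0.24, 0, 0, 0], [-0.31, 0, 0, 0], [-0.38, 0, 0, 0], [-0.45, 0, 0, 0], [-0.52, 0, 0, 0], [-0.57, 0, 0, 0], [-0.6, 0, 0, 0], [-0.6, 0, 0, 0]]])

```text
time: 4.98
tool_pos: [0.5571, 0.2049, 0.1683]
ee_rot: [-0.215, 1.566, -0.044]
wrist_force: [0.3, -0.3, -1.2]
width: 0.0096
```

```bash
python3 - <<'E'
from h import *
ex=np.array([.156,-.988,0]);h=np.array([.568,-.2445,0])-.0465*ex
print('hole',h,'TCP final',(h-.042*ex).round(4),'pre',(h-.112*ex).round(4))
E
python3 g.py "[.5430,-.088,.166]"
```

```text
hole [ 0.560746 -0.198558  0.      ] TCP final [ 0.5542 -0.1571  0.    ] pre [ 0.5433 -0.0879  0.    ]
4.9833 [0.5571 0.2049 0.1683] yaw y 99.79 w 0.009597402851542553 F [ 0.26 -0.33 -1.24] tilt [-1.    -0.001  0.004]
frac [ 0.0117 -1.431  -0.3184]
```

Call:
step_arm(commands=[[[0, -0.04, -0.01, 0], [0, -0.11, -0.03, 0], [0, -0.2, -0.05, 0], [0, -0.3, -0.07, 0], [0, -0.4, -0.09, 0], [0, -0.5, -0.11, 0], [0, -0.6, -0.13, 0], [0, -0.7, -0.16, 0], [0, -0.8, -0.18, 0], [0, -0.9, -0.2, 0], [0, -0.96, -0.22, 0], [0, -1.0, -0.22, 0]]])

```text
time: 5.98
tool_pos: [0.5465, -0.0019, 0.1676]
ee_rot: [-0.356, 1.568, -0.188]
wrist_force: [-0.2, 0.7, -2.7]
width: 0.0096
```

Call:
step_arm(commands=[[[0.01, -0.06, -0.01, 0], [0.01, -0.13, -0.03, 0], [0.01, -0.2, -0.05, 0], [0.01, -0.27, -0.07, 0], [0.01, -0.34, -0.08, 0], [0.01, -0.39, -0.09, 0], [0.01, -0.42, -0.1, 0], [0.01, -0.43, -0.1, 0], [0.01, -0.43, -0.1, 0], [0.01, -0.43, -0.1, 0]]])

```text
time: 6.82
tool_pos: [0.5412, -0.0895, 0.1655]
ee_rot: [-0.136, 1.568, 0.033]
wrist_force: [0.7, 0.3, -1.7]
width: 0.0096
```

```bash
python3 g.py
python3 - <<'E'
from h import *
S=snap('side','side2.png');T=snap('top','top2.png')
t=cv2.imread('pics/top2.png');s=cv2.imread('pics/side2.png')
def c(i,u,v,w,h,W=400,H=450): return cv2.resize(i[v:v+h,u:u+w],(W,H),interpolation=cv2.INTER_CUBIC)
cv2.imwrite('pics/crop3.png',np.hstack([c(t,340,178,80,90),c(s,310,240,80,90)]))
E
```

```text
6.8167 [ 0.5412 -0.0895  0.1655] yaw y 99.68 w 0.009640463780090945 F [ 0.73  0.26 -1.74] tilt [-1.    -0.     0.002]
```

View pics/crop3.png

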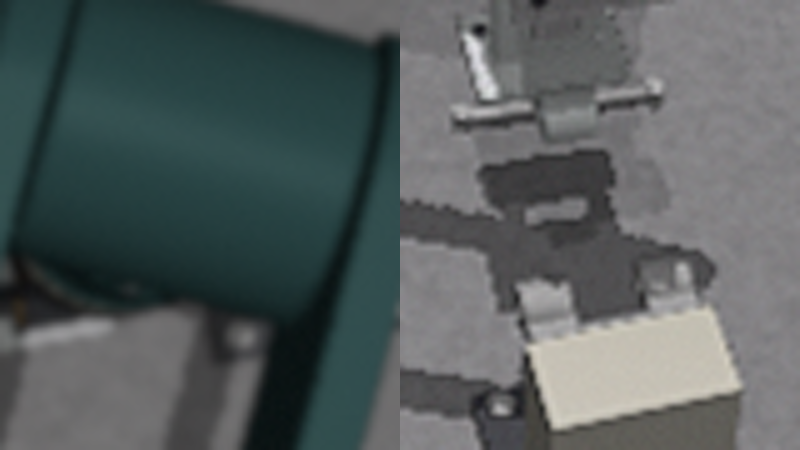

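The side crop shows the leaf held level with its knuckle near crop (568,118), centred ahead of the gap between the jamb knuckles at (550,305) and (668,285). The top view is blocked by the arm. I compare predicted projections with these pixels.

```bash
cat > p.py <<'E'
from h import *
from scipy.spatial.transform import Rotation as Ro
S=snap('side');ob=robot.get_obs();R=Ro.from_euler('xyz',ob['ee_rot']).as_matrix()
ex=-R[:,1];ex[2]=0;ex/=np.linalg.norm(ex);ey=np.array([-ex[1],ex[0],0]);ez=np.array([0,0,1])
L=ob['tool_pos']-[0,0,.0258]
cr=lambda X:((proj(S,X)-[310,240]+.5)*5+[400,0]).round(0).tolist()
P=lambda o,x,y,z:cr(o+x*1e-3*ex+y*1e-3*ey+z*1e-3*ez)
print('plate edge',P(L,22,35,8),P(L,22,-35,8),'bottom',P(L,22,35,0),P(L,22,-35,0))
print('knuckle +x side',P(L,54,12,12),P(L,54,-12,12),'top',P(L,42,12,24),P(L,42,-12,24))
a=np.radians(-81);ex=np.array([np.cos(a),np.sin(a),0]);ey=np.array([-ex[1],ex[0],0])
H=np.array([.5607,-.1986,0])
print('jamb knuckle tops',[P(H,0,y,122) for y in(38,16,-16,-38)],'far -x side',[P(H,-8.5,y,118.5) for y in(38,16,-16,-38)])
print('jamb block',[P(H,x,y,122) for x,y in((24,42),(24,-42),(69,-42),(69,42))])
T=snap('top');ct=lambda X:((proj(T,X)-[370,190]+.5)*5+[400,0]).round(0).tolist()
Q=lambda x,y,z:ct(H+x*1e-3*ex+y*1e-3*ey+z*1e-3*ez)
print('crop1 top: knuckle top',[Q(0,y,122) for y in(38,16,-16,-38)],'outer',[Q(-12,y,110) for y in(38,16,-16,-38)],'block',[Q(x,y,122) for x,y in((24,42),(24,-42),(69,-42),(69,42))])
print('foot',[Q(x,y,10) for x,y in((-25,55),(-25,-55))])
E
python3 p.py
```

```text
plate edge [635.0, 72.0] [484.0, 98.0] bottom [634.0, 83.0] [484.0, 109.0]
knuckle +x side [603.0, 129.0] [550.0, 139.0] top [597.0, 92.0] [544.0, 101.0]
jamb knuckle tops [[693.0, 262.0], [644.0, 270.0], [572.0, 283.0], [523.0, 291.0]] far -x side [[687.0, 251.0], [639.0, 259.0], [568.0, 272.0], [519.0, 280.0]]
jamb block [[716.0, 305.0], [526.0, 339.0], [549.0, 427.0], [744.0, 392.0]]
crop1 top: knuckle top [[534.0, 70.0], [542.0, 120.0], [554.0, 193.0], [563.0, 244.0]] outer [[501.0, 78.0], [509.0, 127.0], [522.0, 200.0], [530.0, 250.0]] block [[587.0, 52.0], [619.0, 245.0], [722.0, 229.0], [689.0, 37.0]]
foot [[430.0, 74.0], [468.0, 301.0]]
```

Call:
step_arm(commands=[[[0.02, 0, 0, 0.012], [0.05, 0, 0.0, 0.012], [0.08, 0, 0.0, 0.012], [0.11, 0, 0.0, 0.012], [0.14, 0, 0.0, 0.012], [0.17, 0, 0.0, 0.012], [0.19, 0, 0.0, 0.012], [0.208, 0, 0.0, 0.012], [0.208, 0, 0.0, 0.012], [0.208, 0, 0.0, 0.012]]])

```text
time: 7.85
tool_pos: [0.5413, -0.0895, 0.1238]
ee_rot: [-0.279, 1.568, -0.122]
wrist_force: [0.1, -0.1, -1.4]
width: 0.0102
```

```bash
python3 g.py "[.5542,-.1571,.1238]"; python3 p.py|head -2;python3 - <<'E'
from h import *
S=snap('side','side3.png')
s=cv2.imread('pics/side3.png')
cv2.imwrite('pics/crop4.png',cv2.resize(s[250:325,325:395],(700,560*75//75),interpolation=cv2.INTER_CUBIC)) if 0 else cv2.imwrite('pics/crop4.png',cv2.resize(s[250:310,320:400],(800,600),interpolation=cv2.INTER_CUBIC))
E
```

```text
7.85 [ 0.5413 -0.0895  0.1238] yaw y 98.99 w 0.010184308955893303 F [ 0.13 -0.06 -1.36] tilt [-1.    -0.001  0.002]
frac [ 0.0005 -0.344   0.0108]
plate edge [632.0, 129.0] [484.0, 154.0] bottom [631.0, 140.0] [484.0, 165.0]
knuckle +x side [600.0, 186.0] [548.0, 195.0] top [594.0, 150.0] [543.0, 158.0]
```

View pics/crop4.png

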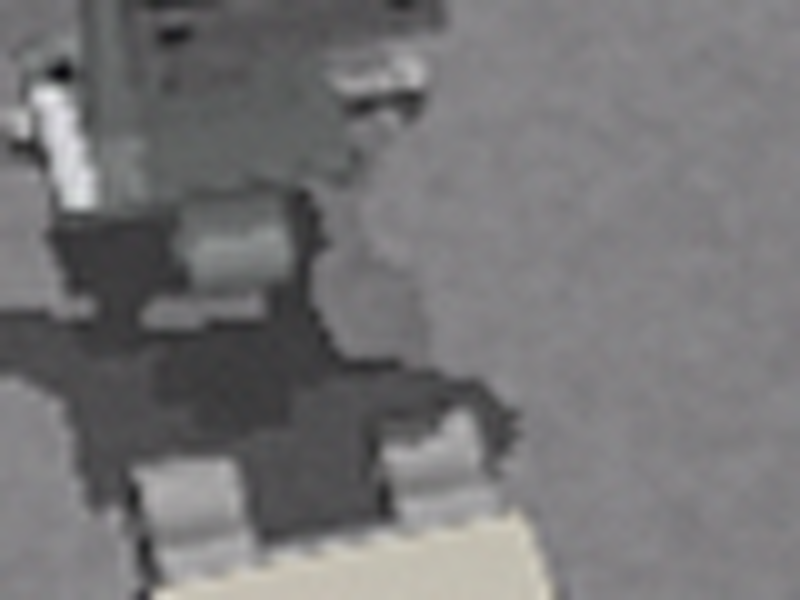

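The side crop shows the leaf knuckle within 0.5 px of the prediction, about 1 mm towards -y of the leaf. The jamb knuckles are within 1 px of the model, which suggests the hole lies about 2 mm further along +x of the jamb. I apply both corrections and slide in.

```bash
python3 g.py "[.5555,-.1589,.1238]"
```

```text
8.0 [ 0.5417 -0.0896  0.1245] yaw y 98.99 w 0.00966308912656765 F [ 0.92  0.74 -1.64] tilt [-1.    -0.001  0.003]
frac [ 0.004 -0.353  0.014]
```

Align laterally first, then slide in, stopping about 10 mm short for a look.

Call:
step_arm(commands=[[[0.003, -0.01, 0.014, 0], [0.003, -0.03, 0.014, 0], [0.003, -0.06, 0.014, 0], [0.003, -0.09, 0.014, 0], [0.003, -0.12, 0.014, 0], [0.003, -0.15, 0.014, 0], [0.003, -0.18, 0.014, 0], [0.003, -0.21, 0.014, 0], [0.003, -0.24, 0.014, 0], [0.003, -0.27, 0.014, 0], [0.003, -0.29, 0.014, 0], [0.003, -0.3, 0.014, 0]]])

```text
time: 9.0
tool_pos: [0.5539, -0.1491, 0.1239]
ee_rot: [-0.336, 1.567, -0.18]
wrist_force: [-1.0, -0.4, -1.7]
width: 0.0097
```

Call:
step_arm(commands=[[[0, -0.01, 0, 0], [0, -0.02, 0, 0], [0, -0.03, 0, 0], [0, -0.04, 0, 0], [0, -0.045, 0, 0], [0, -0.045, 0, 0], [0, -0.045, 0, 0], [0, -0.045, 0, 0]]])

```text
time: 9.67
tool_pos: [0.5553, -0.1579, 0.124]
ee_rot: [-0.334, 1.567, -0.178]
wrist_force: [-0.5, -0.1, -1.9]
width: 0.0096
```

```bash
python3 g.py "[.5555,-.1589,.1238]"; python3 p.py|head -3;python3 - <<'E'
from h import *
S=snap('side','side4.png')
s=cv2.imread('pics/side4.png')
cv2.imwrite('pics/crop5.png',cv2.resize(s[262:322,320:400],(800,600),interpolation=cv2.INTER_CUBIC))
E
```

```text
9.6667 [ 0.5553 -0.1579  0.124 ] yaw y 98.96 w 0.009625465650947948 F [-0.48 -0.07 -1.85] tilt [-1.    -0.001  0.003]
frac [ 0.001  -0.005   0.0001]
plate edge [676.0, 249.0] [522.0, 276.0] bottom [675.0, 259.0] [522.0, 286.0]
knuckle +x side [643.0, 311.0] [590.0, 321.0] top [638.0, 273.0] [584.0, 282.0]
jamb knuckle tops [[693.0, 262.0], [644.0, 270.0], [572.0, 283.0], [523.0, 291.0]] far -x side [[687.0, 251.0], [639.0, 259.0], [568.0, 272.0], [519.0, 280.0]]
```

View pics/crop5.png

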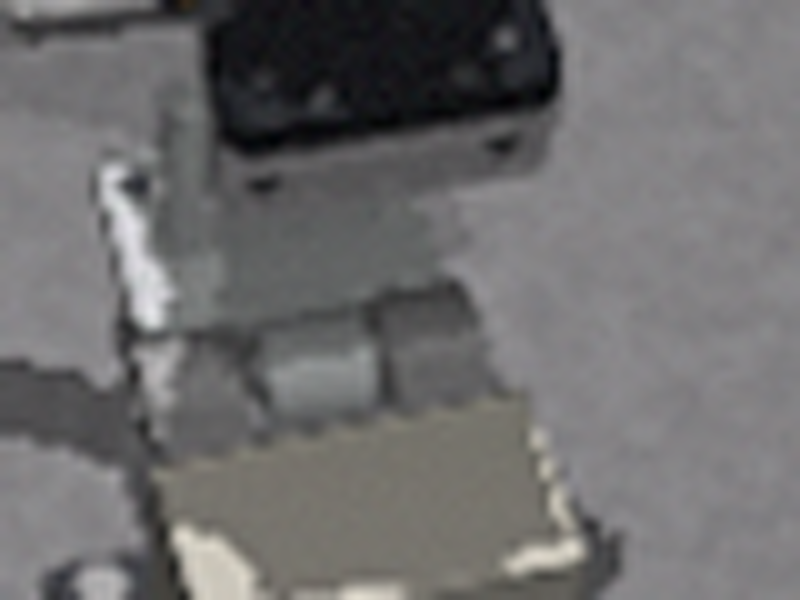

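The leaf knuckle (320,370) sits between the jamb's (205,400) and (435,345), with about 4 mm gap left and 2–3 mm right. Now I check collinearity with brightness profiles across each of the three knuckles.

Run:
```python
from h import *
S=snap('side');H=np.array([.5610,-.2006,.110])
a=np.radians(-81);ex=np.array([np.cos(a),np.sin(a),0]);ey=np.array([-ex[1],ex[0],0])
g=np.mean([cv2.cvtColor(snap('side')['img'],cv2.COLOR_RGB2GRAY).astype(np.float32) for _ in range(3)],0)
# profile along image direction of ex at hole height, per knuckle (offset in mm along image 'down')
R=np.array(S['R']);dn=R[1];up=None
for n,ys in(('left',range(-34,-19,2)),('leaf',range(-8,9,2)),('right',range(20,35,2))):
    pr=[]
    for k in np.arange(-16,17,1.):
        v=[]
        for y in ys:
            p=proj(S,H+ey*y*1e-3+dn*k*1e-3).astype(np.float32)
            v.append(cv2.getRectSubPix(g.astype(np.float32),(1,1),tuple(map(float,p)))[0,0])
        pr.append(np.mean(v))
    print(n,np.round(pr).astype(int).tolist())
s=snap('side')['img'][:,:,::-1][288:318,332:372]
b=cv2.resize(s,(800,600),interpolation=cv2.INTER_CUBIC);b=np.clip((b.astype(float)-40)*1.9,0,255).astype('uint8')
cv2.imwrite('pics/crop6.png',b)
```

```text
left [116, 106, 93, 86, 90, 97, 102, 106, 108, 109, 109, 110, 111, 111, 114, 118, 117, 113, 109, 105, 101, 99, 98, 98, 99, 98, 97, 95, 95, 96, 100, 107, 116]
leaf [99, 96, 91, 84, 80, 82, 88, 93, 97, 99, 102, 106, 114, 124, 134, 141, 141, 138, 134, 131, 127, 123, 118, 111, 104, 98, 93, 91, 94, 100, 107, 115, 118]
right [105, 94, 79, 70, 69, 71, 75, 77, 79, 80, 82, 85, 90, 97, 103, 107, 107, 104, 101, 99, 97, 96, 97, 98, 97, 96, 94, 95, 97, 102, 111, 117, 117]
```

View pics/crop6.png

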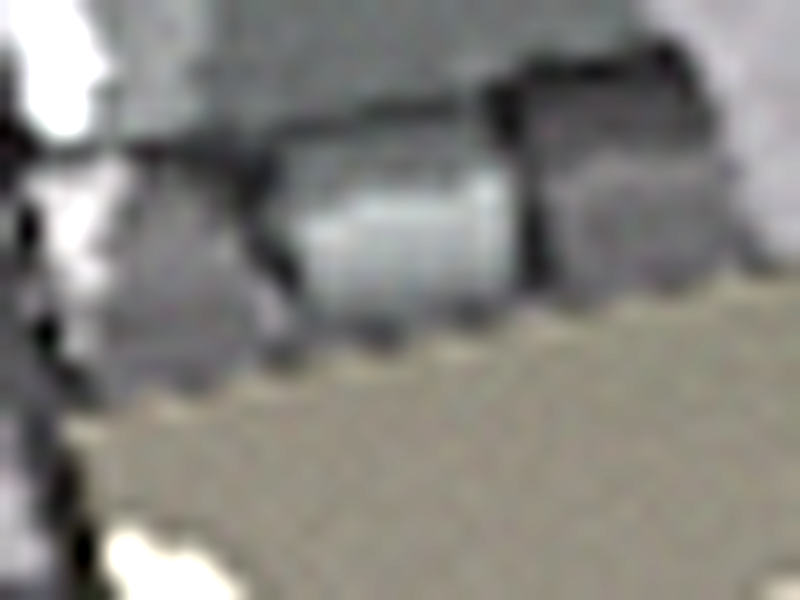

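The shading creases coincide to about 0.5 mm across all three knuckles (index 15, 15.5 and 15.5), and the gaps on both sides are open. I hold briefly, check, and hand in.

Call:
step_arm(commands=[[[0, 0, 0, 0], [0, 0, 0, 0], [0, 0, 0, 0], [0, 0, 0, 0], [0, 0, 0, 0], [0, 0, 0, 0], [0, 0, 0, 0], [0, 0, 0, 0]]])

```text
time: 10.73
tool_pos: [0.5553, -0.158, 0.124]
ee_rot: [-0.357, 1.567, -0.201]
wrist_force: [0.3, -0.7, -1.8]
width: 0.0098
```

Run:
```python
from h import *
o=robot.get_obs();print(o['time'],o['tool_pos'].round(4),o['wrist_force'].round(2),o['width'],abs(o['qvel']).max())
if abs(o['tool_pos'][2]-.1238)<.001 and o['width']>.008: print(robot.close_job())
```

```text
10.7333 [ 0.5553 -0.158   0.124 ] [ 0.33 -0.74 -1.79] 0.009828867507080546 0.0018290052396802172
the job is handed in; nothing more can be done
None
```

I gripped the leaf by its flange, lifted it out of the die and slid it in level between the jamb's knuckles. I handed the job in at 10.7 s, with the gripper still holding the leaf. The hand-in gave no verdict.

**Last checks that agreed:**
- **Height:** TCP z was 0.124 m, which puts the hole at about 0.110 m. That figure comes from the arm's reading and the given die floor and grip height, not from a camera measurement of the held hole.
- **Alignment:** in the side view, the shading creases of the three knuckles lined up to about 0.5 mm.
- **Clearance:** the gaps were open on both sides, about 3 mm on the right; the left one was harder to read.
- **Steadiness:** the wrist force was about 1.8 N down, roughly the leaf's weight. The sideways force was under 1 N, and the arm was still.
- **Grip:** the fingers were 9.8 mm apart on the 10 mm flange.

**Checks that disagreed or could not be made:**
- **Top view:** the arm hid the jamb once the leaf was there, so the final alignment rests on the side view plus the arm's own height reading.
- **Jamb position:** the block's top face and its knuckles disagreed by about 2 mm along the jamb's x, and I used the knuckles. Its top face measured 120 mm high instead of 122 mm.
- **Leaf knuckle height in the die:** one rough two-view measurement gave 34 mm against the 44 mm expected. I put that down to picking different points on the knuckle, and relied on the die bolts (31 mm against 32 mm) and the flange edge, which matched.

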